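Proof-pull panel hangers and pack the panels in a row

ROBOT

A 6-joint arm with a two-finger parallel gripper is mounted at the origin on the work surface. World frame = base frame: x ahead of the robot, y to its left, z up, the work surface at z = 0. Lengths are in m, angles in rad, forces in N, time in s.
With the tool pointing down it reaches from about 0.325 to 0.9 m from the base axis. Payload 3.5 kg.
Tool frame: the origin (TCP) lies on the centre line of the jaws, within the pads' length; the fingertips stand 11 mm ahead of it and the grasp point (between the pads) lies 8 mm behind it; z points along the fingers, y is the line along which they close (so a half turn about z gives the same grasp; the last joint's range is limited). The gripper opens to 85 mm and grips with 20 to 120 N. Pads are 22 mm wide; open, the fingers measure 114 mm over their backs; the gripper's body (76 mm by 85 mm) begins 54 mm behind the grasp point. The pads swing forward as they close: fully open they stand 13 mm farther back than shut.
Start: joints at [-1.239, 0.276, -0.026, 1.268, 0, 1.467], TCP at [0.263, -0.567, 0.242] pointing down, gripper open.
Joint ranges: [-3.12, 3.12], [-0.85, 1.88], [-1.08, 1.24], [-1.95, 2.15], [-1.57, 1.53], [-3.14, 3.14]. Speed limits (rad/s): [2.57, 2.57, 3.14, 3.14, 3.14, 3.14].

INTERFACE

Orientations are given as a unit quaternion [w, x, y, z].
In Python, from workcell import arm, kin, optics, ticket gives the robot as it stands. Calls block until the motion is done:
- arm.movep(position, orientation): joint-space move of the TCP to a pose.
- arm.move_straight(position, orientation=None, velocity=0.15): straight line of the TCP; orientation=None keeps the orientation; velocity is the mean speed in m/s.
- arm.move_j(angles): joint-space move.
- arm.gripper_to(opening, strength=None): finger opening in m; strength is the grip in N (None keeps the last); returns when the fingers have stopped.
- arm.dwell(seconds).
- kin.ik(position, orientation): joint angles nearest the present ones, or None.
- arm.get_state(): the state.
- optics.get_image(name): name is "side" or "top" or "wrist"; returns a dict with "pixels" (384x512x3 uint8, red, green, blue), "mtx" (3x3 intrinsics, pixels), "rvec" (rotation vector, rad) and "tvec" (3), from world to camera coordinates, as OpenCV has them; the wrist camera has in their place "T_tool_cam" (4x4, takes a point from camera to tool coordinates, whose origin is the TCP and whose axes are the flange's). Camera axes: x right, y down, z forward; pixel columns grow to the right and rows downward; lengths in m; the calibration is good to about 2 mm. A picture is of the moment at which its call begins: read the wrist's pose just before it. There is no depth.
A pose or a line that the arm cannot do raises arm.Unreachable and nothing moves.
- ticket.finish_job(): hands the job in; it is judged then, once.
The state is a dict: "clock": time; "joint_pos": joint angles; "dq": joint speeds; "joint_torque": joint torques, N m; "position": TCP position; "tool_rot": TCP orientation; "contact_force": force on the tool from outside, world axes, zero at the start; "torque": the same for the moment, N m; "grip_width": finger opening in m; "finger_force": force on a finger pad.
Only numpy, scipy, OpenCV 4.12 (cv2) and the standard library are available. Lean on these libraries where they do the work, as an engineer would, in place of code of your own. Each camera call takes 0.05 s, during which the arm holds its last target. There are 200 camera calls.

TASK

Proof-test the hangers of the little wooden panels lying face down on the cutting mat, one after another from the smallest to the largest: slip the panel's D-ring over the hook of the spring scale, draw the panel straight back until the broad dark ring on the scale's rod stands at the mouth of the tube (10 N), keep it there for a good second, never pulling past 12 N (the next thin ring), then let the rod back and unhook the panel. Lay the tested panels, still face down, in one straight row along the middle of the wooden tray, flat on its floor, square to it and not touching each other, the smallest nearest the robot and the rest in order of size, all rings pointing away from the robot. Leave the mug and the spray can where they are.

Things in the scene. Friction and masses are not known exactly. Their poses are not given: they have to be found in the camera images.
- scale: Tubular spring scale fixed to the bench: milky clear tube 22 mm thick, level, in two wooden saddles (top 32 mm above the bench) on a strip of plywood 66 mm wide. Origin on the bench surface under the hook pin's rest place; its x axis points from the hook into the tube, roughly away from the robot (yaw within 0.3 rad), z up. The tube's mouth is at x = 40 mm; plywood and tube lie at x = 40 to 270 mm. The hook pulls out along -x.
- hook (a point): Point on the steel hook's pin, 23.5 mm above the bench (it moves with the rod). The pin is 5 mm in diameter and points upward, its tip 36.5 mm above the bench and leaning 4 mm toward the tube; from its foot a bar 5 mm thick, top face 20 mm above the bench, runs along the scale's +x to the rod. Nothing lies on the robot's side of the pin.
- pull (a joint): How far the rod is drawn out of the tube, m: 0 at rest, 0.08 at the stop. The spring pulls it back with 200 N/m. The white rod, 15 mm in diameter, has thin dark rings every 10 mm (2 N) and one broad dark ring; at 0.050 (10 N) the middle of the broad ring is at the tube's mouth; at 0.060 (12 N) the next thin ring is at the mouth.
- mat: Thin dark green cutting mat 300 x 220 x 3 mm lying flat on the bench (fixed), where the panels start. Origin: centre of its underside; x along its 300 mm side.
- tray: Shallow wooden tray (fixed), 320 x 130 mm inside, floor top 4 mm above the bench, rim 6 mm wide with its top 10 mm above the bench. Origin: centre of its underside; x along its length, pointing roughly away from the robot (yaw within 0.15 rad), z up. Tray and mat stand either way round, one on the left and one on the right of the scale.
- tray_far (a point): Middle of the tray's end that is farther from the robot, on its floor, 160 mm along x from the tray's origin.
- panel1: The smallest wooden painting panel, 34 x 34 x 22 mm, about 30 g, lying face down with its open back up (absent in some runs). Origin: centre of its underside (the painted face); z up. Its hanger, a flat steel D-ring of 3 mm wire on the upper back edge, sticks out 18.5 mm past the edge along the panel's +x, level, 22 to 25 mm above the panel's underside; outside width 25 mm, opening 19 mm wide and about 14 mm long. The sides (+y, -y) are free to grip.
- panel1_ring (a point): Middle of the opening of panel1's D-ring: 25 mm along x and 23.5 mm above the panel's origin. The hook's pin fits here; when drawn tight the pin lies 5 mm farther along +x.
- panel2: The second smallest wooden painting panel, 42 x 42 x 22 mm, about 40 g, lying face down with its open back up (absent in some runs). Origin: centre of its underside (the painted face); z up. Its hanger, a flat steel D-ring of 3 mm wire on the upper back edge, sticks out 18.5 mm past the edge along the panel's +x, level, 22 to 25 mm above the panel's underside; outside width 25 mm, opening 19 mm wide and about 14 mm long. The sides (+y, -y) are free to grip.
- panel2_ring (a point): Middle of the opening of panel2's D-ring: 29 mm along x and 23.5 mm above the panel's origin. The hook's pin fits here; when drawn tight the pin lies 5 mm farther along +x.
- panel3: The second largest wooden painting panel, 50 x 50 x 22 mm, about 55 g, lying face down with its open back up (absent in some runs). Origin: centre of its underside (the painted face); z up. Its hanger, a flat steel D-ring of 3 mm wire on the upper back edge, sticks out 18.5 mm past the edge along the panel's +x, level, 22 to 25 mm above the panel's underside; outside width 25 mm, opening 19 mm wide and about 14 mm long. The sides (+y, -y) are free to grip.
- panel3_ring (a point): Middle of the opening of panel3's D-ring: 33 mm along x and 23.5 mm above the panel's origin. The hook's pin fits here; when drawn tight the pin lies 5 mm farther along +x.
- panel4: The largest wooden painting panel, 58 x 58 x 22 mm, about 75 g, lying face down with its open back up (absent in some runs). Origin: centre of its underside (the painted face); z up. Its hanger, a flat steel D-ring of 3 mm wire on the upper back edge, sticks out 18.5 mm past the edge along the panel's +x, level, 22 to 25 mm above the panel's underside; outside width 25 mm, opening 19 mm wide and about 14 mm long. The sides (+y, -y) are free to grip.
- panel4_ring (a point): Middle of the opening of panel4's D-ring: 37 mm along x and 23.5 mm above the panel's origin. The hook's pin fits here; when drawn tight the pin lies 5 mm farther along +x.
- mug: White mug, 82 mm across, 92 mm tall, beyond the work; stays where it is. Origin: centre of its underside.
- spraycan: Small aerosol can, 53 mm across, 130 mm tall, beyond the work; stays where it is. Origin: centre of its underside.
Things that resemble listed ones, but are neither listed nor needed, are in the scene too. What is shaped like the panel3 but turquoise is not meant. What is shaped like the panel4 but pink is not meant.

How it is judged:
On the way, in this order (a step that is already met when the one before it is completed fails the run):
1. the smallest panel (panel1), its ring on the hook, draws the scale to 10 N (0.045 to 0.055 m) for 1 s (x of panel1_ring in the frame of scale between -0.0595 and -0.049 m and distance between panel1_ring and hook below 0.012 m and contact force between panel1 and scale above 5 N), for 1 s.
2. the second smallest panel (panel2), its ring on the hook, draws the scale to 10 N (0.045 to 0.055 m) for 1 s (x of panel2_ring in the frame of scale between -0.0595 and -0.049 m and distance between panel2_ring and hook below 0.012 m and contact force between panel2 and scale above 5 N), for 1 s.
3. the second largest panel (panel3), its ring on the hook, draws the scale to 10 N (0.045 to 0.055 m) for 1 s (x of panel3_ring in the frame of scale between -0.0595 and -0.049 m and distance between panel3_ring and hook below 0.012 m and contact force between panel3 and scale above 5 N), for 1 s.
4. the largest panel (panel4), its ring on the hook, draws the scale to 10 N (0.045 to 0.055 m) for 1 s (x of panel4_ring in the frame of scale between -0.0595 and -0.049 m and distance between panel4_ring and hook below 0.012 m and contact force between panel4 and scale above 5 N), for 1 s.
At the end, for the whole second after the job is handed in: Every panel lies face down, flat on the tray floor, within 15 mm of its long middle line, square within 0.2 rad, ring toward the far end, in order of size from the robot, at least 1.5 mm clear between a ring and the next panel; all at rest, the scale's rod within 4 mm of rest (value of joint pull below 0.004 m and z of panel1 in the frame of tray between 0.001 and 0.007 m and y of panel1 in the frame of tray between -0.015 and 0.015 m and angle between each of panel1, panel2, panel3, panel4's own z axis and vertical below 0.08 rad and angle between the x axis of each of panel1, panel2, panel3, panel4 and the x axis of tray, either way round below 0.2 rad and x of tray_far in the frame of panel1 above 0 m and linear speed of each of panel1, panel2, panel3, panel4 below 0.02 m/s and x of panel2 in the frame of panel1 above 0.058 m and x of panel3 in the frame of panel1 above 0.062 m and x of panel4 in the frame of panel1 above 0.066 m and z of panel2 in the frame of tray between 0.001 and 0.007 m and y of panel2 in the frame of tray between -0.015 and 0.015 m and x of tray_far in the frame of panel2 above 0 m and x of panel3 in the frame of panel2 above 0.066 m and x of panel4 in the frame of panel2 above 0.07 m and z of panel3 in the frame of tray between 0.001 and 0.007 m and y of panel3 in the frame of tray between -0.015 and 0.015 m and x of tray_far in the frame of panel3 above 0 m and x of panel4 in the frame of panel3 above 0.074 m and z of panel4 in the frame of tray between 0.001 and 0.007 m and y of panel4 in the frame of tray between -0.015 and 0.015 m and x of tray_far in the frame of panel4 above 0 m); the robot touches nothing.
It fails at once if the scale is pulled past 12 N (0.060 m) (value of joint pull above 0.06 m).
It fails at once if the mug is moved more than 20 mm (distance of mug from where it was at the start of the episode above 0.02 m).
It fails at once if the spraycan is moved more than 20 mm (distance of spraycan from where it was at the start of the episode above 0.02 m).
Of panel1, panel2, panel3, panel4 only 3 to 4 are there at a start; the rules pass over those that are not, and their reading is None.
At some moment in a run one of panel1, panel2, panel3, panel4 may be knocked a few centimetres aside while the robot is not near it.
Once in a run the grip may slacken for a moment while it holds something.
It also fails if it takes over 210 s, if anything falls off the work surface, if the arm or the gripper's body presses on something with over 40 N, if the wrist force passes 120 N, or if a joint passes its speed limit or range.

## Working session

There is one attempt and no reset: what is moved stays moved. The work goes in short steps, each a Python script; the robot and the scene stay as the last script left them, time stands still between calls to the robot, and variables do not carry over. Pictures are saved under pics/ and viewed, at most 14 in all, crops included, and the job is handed in when it is done.

```bash
mkdir -p pics; ls; python3 - <<'E'
from workcell import arm,kin,optics,ticket
import cv2,numpy as np
for n in("top","side"):
    d=optics.get_image(n); p=d["pixels"][:,:,::-1]
    cv2.imwrite(f"pics/{n}0.png",cv2.resize(p,None,fx=1.5,fy=1.5,interpolation=cv2.INTER_CUBIC))
    np.savez(f"{n}0.npz",**{k:d[k] for k in("pixels","mtx","rvec","tvec")})
    R=cv2.Rodrigues(np.array(d["rvec"]))[0]; print(n,d["mtx"],(-R.T@np.array(d["tvec"]).ravel()).round(3),R.round(3))
print(optics.get_image("wrist")["T_tool_cam"])
s=arm.get_state();print(s)
E
```

```text
pics
top [[465.0991416    0.         254.79104276]
 [  0.         465.0991416  195.87177763]
 [  0.           0.           1.        ]] [0.355 0.016 1.308] [[-0.015 -1.     0.003]
 [-0.989  0.014 -0.147]
 [ 0.147 -0.005 -0.989]]
side [[476.21609548   0.         262.13149947]
 [  0.         476.21609548 187.54893344]
 [  0.           0.           1.        ]] [0.46  0.856 0.814] [[-0.997 -0.077 -0.021]
 [-0.036  0.67  -0.741]
 [ 0.071 -0.738 -0.671]]
[[-6.59637073e-04 -9.51013123e-01 -3.09149810e-01  7.97563804e-02]
 [ 9.99999777e-01 -5.95088349e-04 -3.03089614e-04 -4.51476150e-06]
 [ 1.04270750e-04 -3.09149941e-01  9.51013303e-01 -1.32309369e-01]
 [ 0.00000000e+00  0.00000000e+00  0.00000000e+00  1.00000000e+00]]
{'clock': 0.15, 'joint_pos': array([-1.23941749e+00,  2.76991773e-01, -2.75557034e-02,  1.26800167e+00,
       -1.25237094e-05,  1.46743330e+00]), 'dq': array([ 0.00077263, -0.00216919,  0.00600386, -0.0002902 , -0.00209021,
       -0.0001622 ]), 'joint_torque': array([ 7.82212192e-04, -4.46056688e+01,  2.95639390e+01,  1.04732063e-02,
       -1.23734258e-04, -3.57056102e-06]), 'position': array([ 0.2630515 , -0.56629846,  0.24140055]), 'tool_rot': array([-8.70007266e-04,  9.76467440e-01,  2.15663096e-01, -1.05922460e-04]), 'contact_force': array([0.36791967, 0.49481485, 0.47999065]), 'torque': array([0.04905141, 0.07156419, 0.01892802]), 'finger_force': 0.0, 'grip_width': 0.08495624247264488}
```

View pics/top0.png

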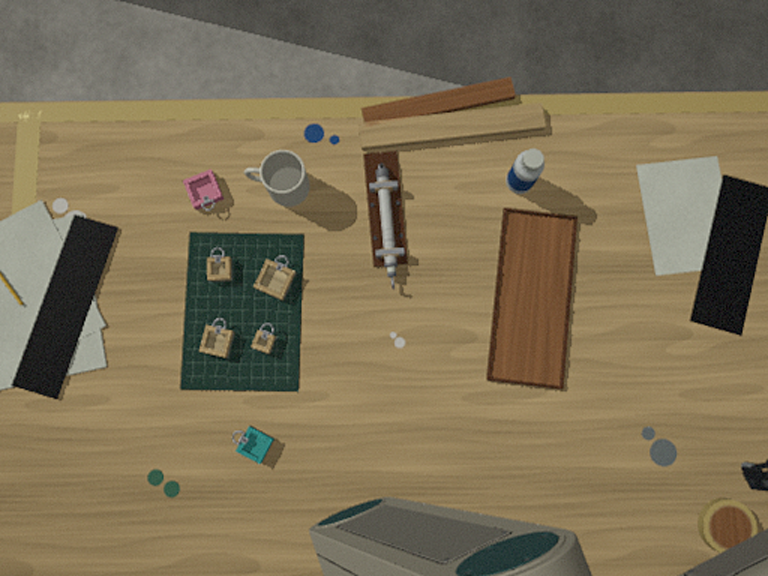

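View pics/side0.png

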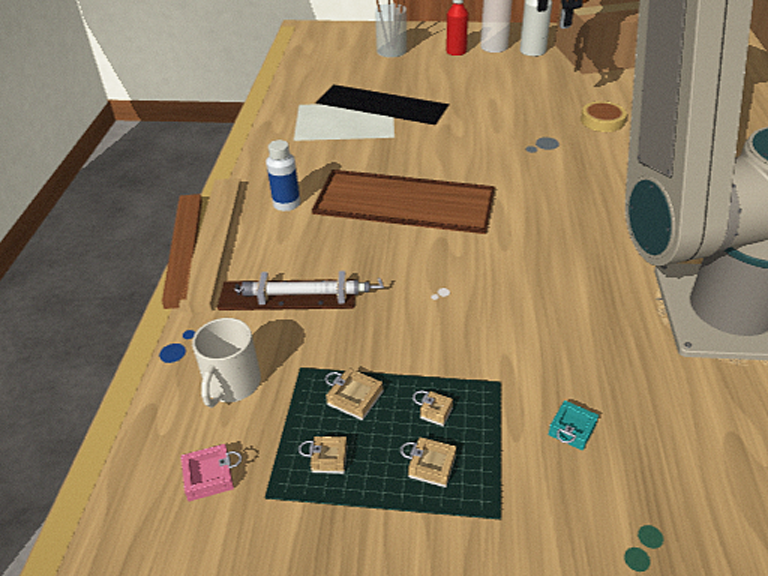

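The top view shows the mat on the left with four wooden panels, all with rings pointing away. They are at about (264,339) for the smallest, (219,268) second, (217,340) third and (275,279) for the largest. The turquoise (254,445) and pink (203,190) decoys lie off the mat. The scale's hook is at (393,287), the tray spans (488..578, 209..389), the mug is at (284,175) and the can at (525,170).

```bash
cat > h.py <<'E'
from workcell import arm,kin,optics,ticket
import cv2,numpy as np
from scipy.spatial.transform import Rotation as Ro
def q(psi): return np.array([0,np.cos(psi/2),np.sin(psi/2),0])
def ray(px,K,Rwc,c,z):
    px=np.atleast_2d(np.array(px,float)); d=(Rwc@np.linalg.inv(K)@np.c_[px,np.ones(len(px))].T).T
    return c+d*((z-c[2])/d[:,2])[:,None]
def static(name,px,z,f=1.5):
    d=np.load(name+"0.npz"); R=cv2.Rodrigues(d["rvec"])[0]
    return ray((np.array(px)+.5)/f-.5,d["mtx"],R.T,-R.T@d["tvec"].ravel(),z)
def shot(name,f=1.5):
    s=arm.get_state(); d=optics.get_image("wrist"); w=s["tool_rot"]
    R=Ro.from_quat([w[1],w[2],w[3],w[0]]).as_matrix(); T=np.array(d["T_tool_cam"])
    np.savez(name+".npz",K=d["mtx"],R=R@T[:3,:3],c=R@T[:3,3]+s["position"],pixels=d["pixels"])
    cv2.imwrite(f"pics/{name}.png",cv2.resize(d["pixels"][:,:,::-1],None,fx=f,fy=f,interpolation=cv2.INTER_CUBIC))
def wpt(name,px,z,f=1.5):
    d=np.load(name+".npz"); return ray((np.array(px)+.5)/f-.5,d["K"],d["R"],d["c"],z)
E
python3 - <<'E'
from h import *
np.set_printoptions(precision=4,suppress=True)
print("hook,tail",static("top",[(393,285),(381,166)],.025))
print("mat",static("top",[(190,233),(304,234),(299,390),(181,388)],.003))
t=static("top",[(505,209),(578,214),(563,389),(488,383)],.01);print("tray",t,t.mean(0))
p=static("top",[(264,339),(219,268),(217,340),(275,279)],.02);print(p)
print("mug can",static("top",[(284,160),(530,160)],.1))
print(optics.get_image("wrist")["mtx"])
for x in p:
  for z in (.02,.15):
    for y in (0,np.pi): print(x[:2],z,y,kin.ik([x[0],x[1],z],q(y)))
for y in(0,np.pi,-np.pi):print(kin.ik([.6,-.25,.02],q(y)))
arm.gripper_to(.085)
c=p.mean(0); arm.movep([c[0]-.03,c[1],.30],q(0)); shot("w0")
E
```

```text
hook,tail [[ 0.5627 -0.0098  0.025 ]
 [ 0.7934  0.0092  0.025 ]]
mat [[0.6727 0.3766 0.003 ]
 [0.6676 0.1585 0.003 ]
 [0.3717 0.1672 0.003 ]
 [0.3786 0.3857 0.003 ]]
tray [[ 0.7096 -0.2273  0.01  ]
 [ 0.6977 -0.3668  0.01  ]
 [ 0.3663 -0.3204  0.01  ]
 [ 0.3793 -0.1824  0.01  ]] [ 0.5382 -0.2742  0.01  ]
[[0.4659 0.2302 0.02  ]
 [0.6005 0.3159 0.02  ]
 [0.4653 0.3169 0.02  ]
 [0.5781 0.2107 0.02  ]]
mug can [[ 0.7814  0.1841  0.1   ]
 [ 0.7753 -0.2592  0.1   ]]
[[280.6475   0.     256.9772]
 [  0.     280.6475 192.5357]
 [  0.       0.       1.    ]]
[0.4659 0.2302] 0.02 0 [ 0.3344  0.3162 -0.5033  0.7513  0.     -2.8072]
[0.4659 0.2302] 0.02 3.141592653589793 [ 0.3344  0.3162 -0.5033  0.7513  0.      0.3344]
[0.4659 0.2302] 0.15 0 [ 0.3344  0.1598 -0.3777  1.0333  0.     -2.8072]
[0.4659 0.2302] 0.15 3.141592653589793 [ 0.3344  0.1598 -0.3777  1.0333  0.      0.3344]
[0.6005 0.3159] 0.02 0 [ 0.389   0.5456 -0.1318  0.8934  0.     -2.7526]
[0.6005 0.3159] 0.02 3.141592653589793 [ 0.389   0.5456 -0.1318  0.8934  0.      0.389 ]
[0.6005 0.3159] 0.15 0 [ 0.389   0.4255 -0.0165  1.1288  
[... 202 characters left out ...]
41592653589793 [ 0.4831  0.3788 -0.4074  0.7846  0.      0.4831]
[0.4653 0.3169] 0.15 0 [ 0.4831  0.233  -0.2862  1.0515  0.     -2.6585]
[0.4653 0.3169] 0.15 3.141592653589793 [ 0.4831  0.233  -0.2862  1.0515  0.      0.4831]
[0.5781 0.2107] 0.02 0 [ 0.2445  0.4538 -0.2867  0.8303  0.     -2.8971]
[0.5781 0.2107] 0.02 3.141592653589793 [ 0.2445  0.4538 -0.2867  0.8303  0.      0.2445]
[0.5781 0.2107] 0.15 0 [ 0.2445  0.3202 -0.1692  1.0814  0.     -2.8971]
[0.5781 0.2107] 0.15 3.141592653589793 [ 0.2445  0.3202 -0.1692  1.0814  0.      0.2445]
[-0.4942  0.504  -0.2029  0.8639  0.      2.6474]
[-0.4942  0.504  -0.2029  0.8639  0.     -0.4942]
[-0.4942  0.504  -0.2029  0.8639  0.     -0.4942]
```

View pics/w0.png

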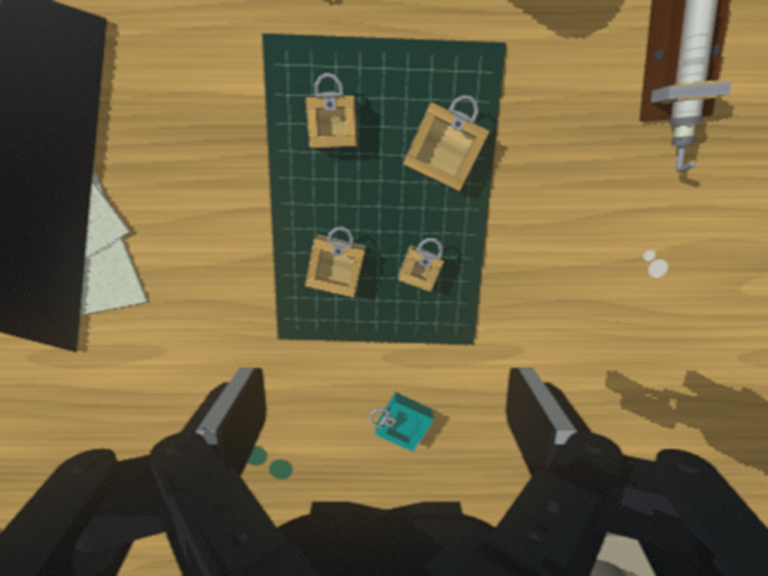

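The wrist view shows the four wooden panels on the mat. Panel1 is at (422,267), panel2 at (331,122), panel3 at (336,266) and panel4 at (447,146), with the turquoise decoy off the mat at (404,421). I'll take an enlarged crop to confirm this and read the corners, plus one of the scale.

```bash
python3 - <<'E'
from h import *
p=np.load("w0.npz")["pixels"][:,:,::-1]
cv2.imwrite("pics/c0.png",cv2.resize(p[45:205,190:340],None,fx=3.6,fy=3.6,interpolation=cv2.INTER_CUBIC))
arm.movep([.60,-.005,.2],q(np.pi)); s0=arm.get_state()["clock"]
arm.movep([.58,0,.24],q(np.pi+.08)); shot("w1")
E
```

```text
(no output)
```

View pics/c0.png

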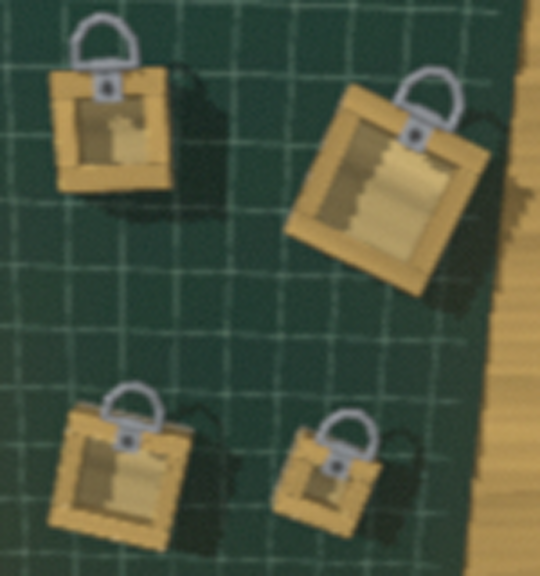

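View pics/w1.png

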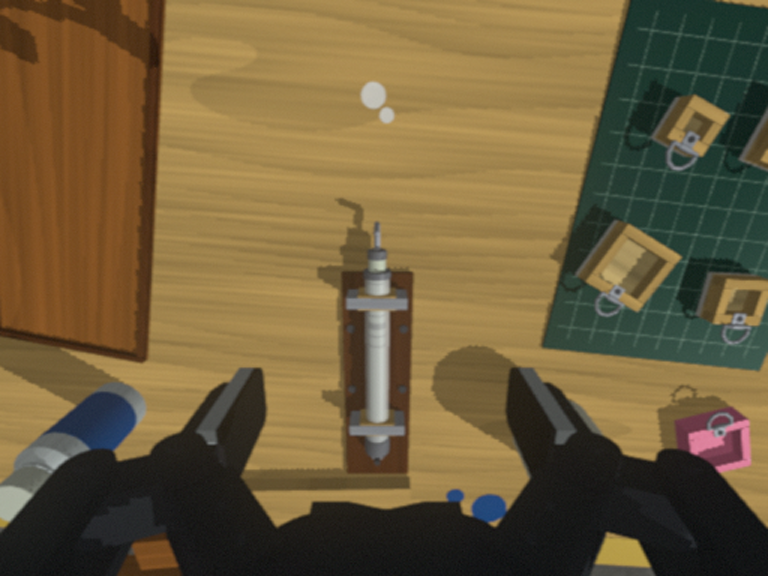

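The crop shows four plain wooden panels with clearly different sizes (panel1 lower right, panel2 upper left, panel3 lower left, panel4 upper right), so they match the description. In w1 the hook pin is at (377,224) and the plywood's near edge is at row 272, columns 343–412.

```bash
python3 - <<'E'
from h import *
np.set_printoptions(precision=4,suppress=True)
P={2:[(50,72),(167,67),(172,188),(59,191)],4:[(351,86),(490,154),(420,296),(286,231)],3:[(70,407),(191,430),(165,549),(49,523)],1:[(302,430),(381,463),(350,537),(272,510)]}
for k in sorted(P):
    raw=(np.array(P[k])+.5)/3.6-.5+[190,45]
    w=wpt("w0",raw,.025,f=1)[:,:2]
    a=(w[0]+w[1]-w[2]-w[3])/2; e=[np.linalg.norm(w[i]-w[(i+1)%4]) for i in range(4)]
    print(k,w.mean(0),np.arctan2(a[1],a[0]),np.array(e))
print("hook",wpt("w1",[(377,224)],.033),"mouth/ tail axis",wpt("w1",[(377,262),(377,450)],.03))
w=wpt("w1",[(343,272),(412,272),(408,472),(346,472)],.006)[:,:2];print("ply",w)
print("tray corner rim",wpt("w1",[(145,361),(163,0)],.01))
print("panel4 again",wpt("w1",[(634,222),(681,260),(639,311),(586,264)],.025).mean(0))
print("panel1 again",wpt("w1",[(693,95),(729,125),(712,158),(672,128)],.025).mean(0))
E
```

```text
1 [0.4655 0.2334] -0.3445096339042744 [0.0358 0.0344 0.0353 0.0363]
2 [0.6036 0.3172] 0.021528552431733176 [0.0433 0.0422 0.0432 0.0416]
3 [0.4687 0.3199] -0.22847860439079828 [0.0501 0.053  0.0501 0.0509]
4 [0.581  0.2131] -0.42603824899682197 [0.0583 0.0575 0.0585 0.0566]
hook [[ 0.5592 -0.0086  0.033 ]] mouth/ tail axis [[ 0.5918 -0.0062  0.03  ]
 [ 0.7824  0.0078  0.03  ]]
ply [[ 0.6099 -0.0364]
 [ 0.6048  0.0262]
 [ 0.8277  0.0441]
 [ 0.8331 -0.0224]]
tray corner rim [[ 0.7134 -0.2225  0.01  ]
 [ 0.4095 -0.1795  0.01  ]]
panel4 again [0.578  0.2145 0.025 ]
panel1 again [0.4652 0.2365 0.025 ]
```

```bash
cat >> h.py <<'E'
HOOK=np.array([.563,-.0085]); SY=.073; TRAY=np.array([.540,-.272]); TY=-.138
W={1:.034,2:.042,3:.050,4:.058}; L={1:.025,2:.029,3:.033,4:.037}
D={1:.013,2:.012,3:.011,4:.010}; TX={1:-.135,2:-.0685,3:.006,4:.0885}
u=lambda a:np.array([np.cos(a),np.sin(a)])
def st():
    s=arm.get_state(); return "t%.1f w%.4f ff%.1f F%s p%s"%(s["clock"],s["grip_width"],s["finger_force"],s["contact_force"].round(1),s["position"].round(4))
def grasp(k,xy,yaw,grip=60,surf=.003):
    Q=q(np.pi+yaw); arm.gripper_to(min(.085,W[k]+.024))
    arm.movep([*xy,.10],Q); arm.move_straight([*xy,surf+D[k]],velocity=.12)
    arm.gripper_to(W[k]-.01,grip); print("grip",st())
    arm.move_straight([*xy,.10],velocity=.12); print("lift",st())
def ringpose(k,dx,lift,dy=0,hook=None):
    "TCP position so that the ring middle lies dx,dy from the pin in the scale frame, panel underside at lift"
    h=HOOK if hook is None else hook
    xy=h+u(SY)*(dx-L[k])+u(SY+np.pi/2)*dy
    return [*xy,D[k]+lift]
E
python3 - <<'E'
from h import *
grasp(1,[.4655,.234],-.345)
arm.movep(ringpose(1,-.02,.06),q(np.pi+SY)); arm.move_straight(ringpose(1,-.014,.022)); print(st()); shot("w2",1)
d=np.load("w2.npz")["pixels"][:,:,::-1]; cv2.imwrite("pics/w2.png",cv2.resize(d[100:384,130:390],None,fx=2,fy=2,interpolation=cv2.INTER_CUBIC))
E
```

```text
grip t9.3 w0.0329 ff61.0 F[-0.   0.9  4.8] p[0.4668 0.2345 0.0173]
lift t10.2 w0.0327 ff60.2 F[-0.2  0.4 -1.2] p[0.4647 0.2337 0.0992]
t11.6 w0.0328 ff60.2 F[ 0.6  0.1 -0.1] p[ 0.5233 -0.0102  0.0346]
```

View pics/w2.png

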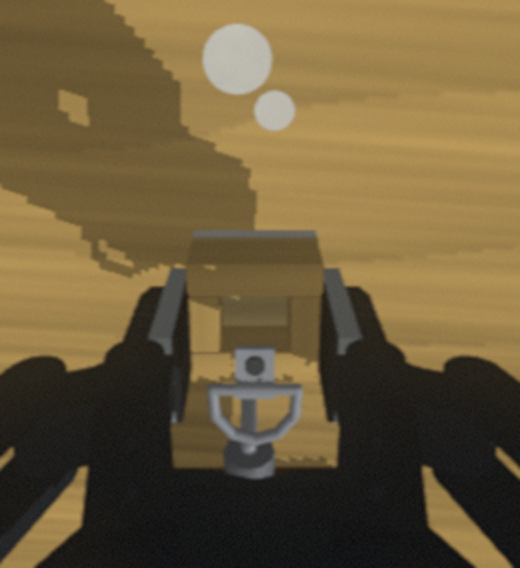

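```bash
python3 - <<'E'
from h import *
np.set_printoptions(precision=4,suppress=True)
d=np.load("w2.npz")["pixels"][:,:,::-1]; cv2.imwrite("pics/c2.png",cv2.resize(d[265:345,220:290],None,fx=7,fy=7,interpolation=cv2.INTER_CUBIC))
T=arm.get_state()["position"][:2]
raw=lambda a:(np.array(a)+.5)/2-.5+[130,100]
def sc(p): e=p[:,:2]-HOOK; return np.c_[e@u(SY),e@u(SY+np.pi/2)]
print("ring",sc(wpt("w2",raw([(255,411)]),.0455,1)),"expected -.014,0")
for z in(.0365,.0235):print("pin",sc(wpt("w2",raw([(249,400)]),z,1)))
E
```

```text
ring [[-0.0171  0.0015]] expected -.014,0
pin [[-0.0133 -0.0002]]
pin [[-0.0029 -0.0003]]
```

View pics/c2.png

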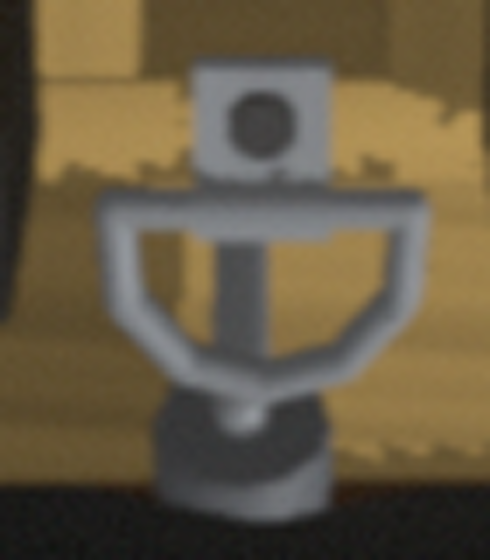

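```bash
python3 - <<'E'
from h import *
np.set_printoptions(precision=4,suppress=True)
def sc(p): e=p[:,:2]-HOOK; return np.c_[e@u(SY),e@u(SY+np.pi/2)]
r=lambda a:(np.array(a)+.5)/7-.5+[220,265]
print("tip",sc(wpt("w2",r([(240,412)]),.0365,1)),"exp .004,0")
print("ring inner base/outer/mid",sc(wpt("w2",r([(263,240),(263,372),(263,306)]),.0455,1)))
print("ring edges outer",sc(wpt("w2",r([(100,200),(430,200),(263,400)]),.0455,1)))
E
```

```text
tip [[ 0.003  -0.0004]] exp .004,0
ring inner base/outer/mid [[-0.0211  0.0014]
 [-0.0091  0.0014]
 [-0.0152  0.0014]]
ring edges outer [[-0.0246 -0.0106]
 [-0.0247  0.0137]
 [-0.0065  0.0014]]
```

```bash
cat >> h.py <<'E'
def fx(n=5):
    v=[]
    for _ in range(n): v.append(arm.get_state()["contact_force"][:2]@u(SY)); arm.dwell(.03)
    return np.mean(v)
def test(k,cx=0,cy=0):
    "cx,cy: measured offset of ring against command; approach, hook, pull to 10 N, hold, release, unhook"
    arm.move_straight(ringpose(k,.002-cx,.022,-cy),velocity=.08)
    f0=fx(); arm.move_straight(ringpose(k,.002-cx,.001,-cy),velocity=.05); print("down",st())
    x=-.040; arm.move_straight(ringpose(k,x-cx,.001,-cy),velocity=.05)
    for _ in range(4):
        arm.dwell(.2); f=fx()-f0; print("x %.4f f %.2f"%(x,f),st())
        if f<4 or abs(f-9.9)<.35: break
        x=max(x-(9.9-f)/200,-.0585); arm.move_straight(ringpose(k,x-cx,.001,-cy),velocity=.03)
    if f<4: print("NOT HOOKED"); return False
    shot(f"pull{k}"); arm.dwell(1.5); print("held",fx()-f0,st())
    return True
def unhook(k,cx=0,cy=0):
    arm.move_straight(ringpose(k,.002-cx,.001,-cy),velocity=.08); arm.dwell(.2); print("slack",st())
    arm.move_straight(ringpose(k,.002-cx,.026,-cy),velocity=.06)
    arm.move_straight(ringpose(k,-.03,.06),velocity=.15); print("off",st())
E
python3 - <<'E'
from h import *
test(1,-.001,.0012)
d=np.load("pull1.npz")["pixels"][:,:,::-1]; cv2.imwrite("pics/p1.png",cv2.resize(d[200:384,150:370],None,fx=3,fy=3,interpolation=cv2.INTER_CUBIC))
E
```

```text
down t12.7 w0.0325 ff61.5 F[-3.4  0.2  9.4] p[ 0.5406 -0.0113  0.0143]
x -0.0400 f 7.07 t14.1 w0.0325 ff65.3 F[ 6.8  1.6 -0.1] p[ 0.5013 -0.0145  0.0147]
x -0.0541 f 10.23 t15.1 w0.0326 ff65.1 F[ 8.7  0.7 -1.3] p[ 0.4885 -0.0155  0.0149]
held 9.698020299173685 t16.8 w0.0327 ff65.1 F[ 9.3  0.9 -3.3] p[ 0.4885 -0.0155  0.0149]
```

View pics/p1.png

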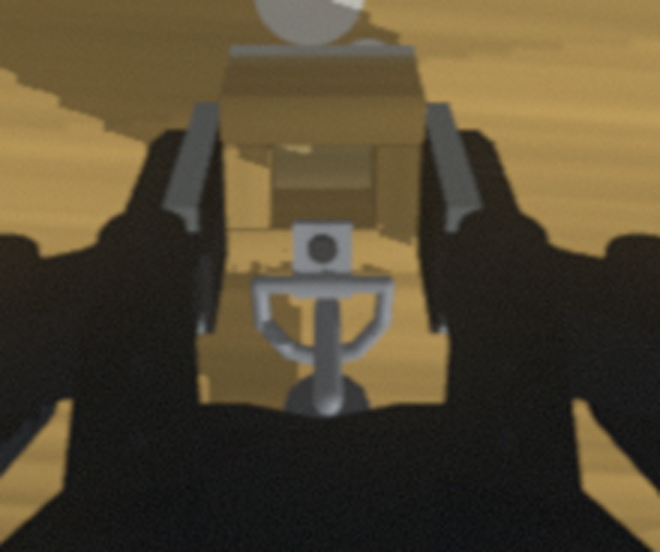

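Panel1's ring is hooked; the pin at (329,402) sits through the ring. I'll check the pull from the pin tip and from an averaged force.

```bash
python3 - <<'E'
from h import *
np.set_printoptions(precision=4,suppress=True)
def sc(p): e=p[:,:2]-HOOK; return np.c_[e@u(SY),e@u(SY+np.pi/2)]
print(sc(wpt("pull1",(np.array([(329,402)])+.5)/3-.5+[150,200],.0365,1)),"rest .003")
print(fx(30),st())
E
```

```text
[[-0.0441 -0.0003]] rest .003
9.256179308481245 t17.8 w0.0325 ff65.1 F[ 8.8  1.1 -2.6] p[ 0.4885 -0.0155  0.0149]
```

```bash
python3 - <<'E'
from h import *
arm.move_straight(ringpose(1,-.0541-.002+.001,.001,-.0012),velocity=.02); arm.dwell(1.4); print(fx(10),st())
unhook(1,-.001,.0012)
t=TRAY+u(TY)*TX[1]; arm.movep([*t,.14],q(np.pi+TY)); shot("w3"); print(st())
E
```

```text
9.564459095074811 t19.8 w0.0323 ff65.1 F[10.1  0.9 -2.6] p[ 0.4867 -0.0156  0.0149]
slack t20.8 w0.0325 ff70.4 F[-25.6  -3.9  40.9] p[ 0.527  -0.0119  0.0144]
off t21.9 w0.0327 ff65.3 F[ 0.4 -0.5  0.2] p[ 0.5085 -0.0125  0.0729]
t23.0 w0.0329 ff65.3 F[ 0. -1.  0.] p[ 0.4065 -0.2524  0.1392]
```

View pics/w3.png

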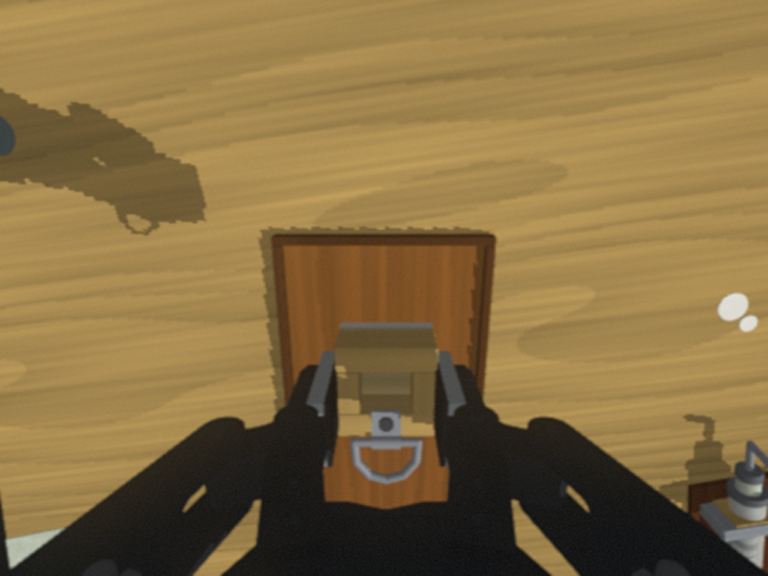

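The panel is still held square. The tray's near rim corners are at (273,236) and (496,236). The panel's underside rubbed on the bench while hooked, so I'll use more lift for the next ones.

```bash
python3 - <<'E'
from h import *
np.set_printoptions(precision=4,suppress=True)
def tr(p): e=p[:,:2]-TRAY; return np.c_[e@u(TY),e@u(TY+np.pi/2)]
print("tray corners exp -.166,+-.071",tr(wpt("w3",[(273,236),(496,236),(285,400),(486,380)],.01)))
print("ring exp",TX[1]+L[1],tr(wpt("w3",[(386,457),(355,443),(420,443)],.1392-.013+.0235)))
t=TRAY+u(TY)*TX[1]
arm.move_straight([*t,.03],velocity=.12)
arm.move_straight([*t,.004+D[1]+.002],velocity=.04); arm.dwell(.1); print(st())
arm.gripper_to(.05); arm.move_straight([*t,.12],velocity=.12); print(st())
shot("w4")
arm.movep([.48,.25,.30],q(np.pi)); shot("w5")
E
```

```text
tray corners exp -.166,+-.071 [[-0.1639 -0.0697]
 [-0.1639  0.0704]
 [-0.0456 -0.0709]
 [-0.0616  0.0716]]
ring exp -0.11000000000000001 [[-0.1125  0.001 ]
 [-0.1183 -0.0097]
 [-0.1183  0.0127]]
t24.6 w0.0324 ff65.3 F[-0.7 -0.5 -0.2] p[ 0.4062 -0.2534  0.019 ]
t25.9 w0.0502 ff0.0 F[-0.6 -0.3  0.3] p[ 0.4057 -0.253   0.1193]
```

View pics/w5.png

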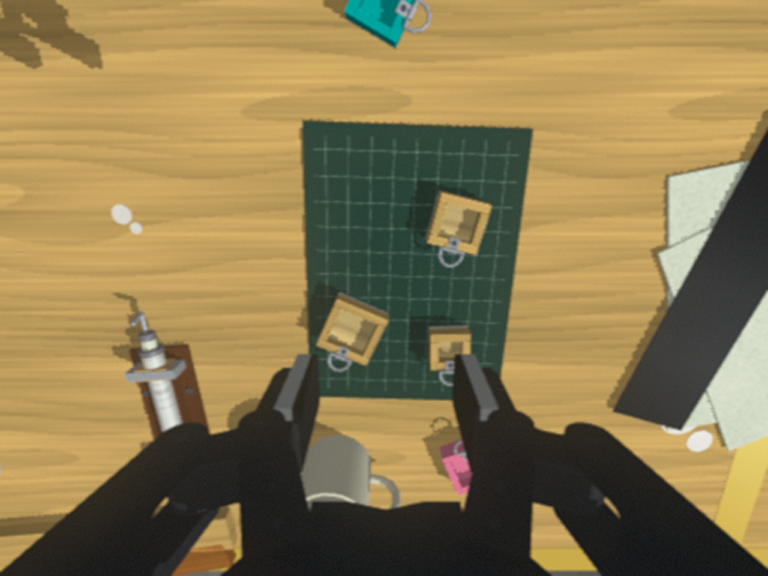

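View pics/w4.png

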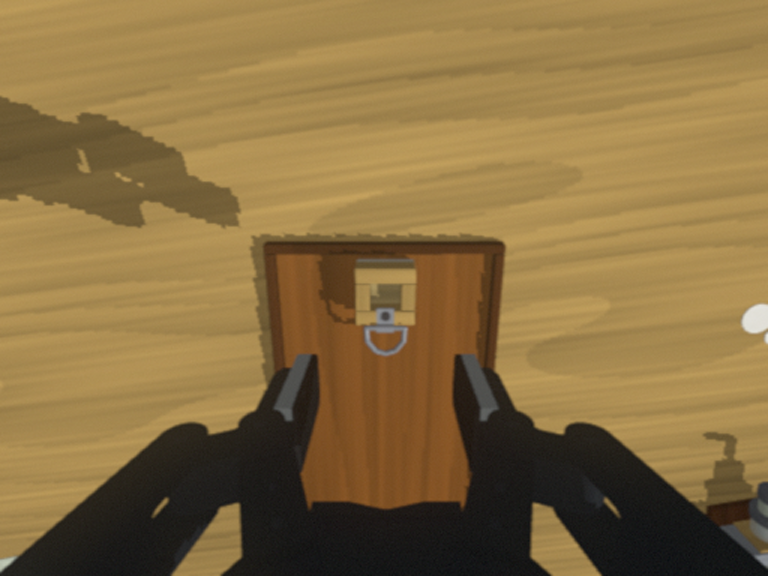

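Panel1 lies square in the tray near its near end. The other three panels look unmoved in w5. I'll track them with image code from here, using w5 as the reference pose.

```bash
cat >> h.py <<'E'
def blobs(name):
    "wood blobs on the mat, seen from the w5 pose: centre world xy, yaw mod 90, side px"
    d=np.load(name+".npz"); h=cv2.cvtColor(d["pixels"],cv2.COLOR_RGB2HSV)
    mat=cv2.inRange(h,(60,60,15),(100,255,110)); mat=cv2.morphologyEx(mat,cv2.MORPH_CLOSE,np.ones((9,9)))
    hull=np.zeros_like(mat); cs,_=cv2.findContours(mat,0,2); c=max(cs,key=cv2.contourArea)
    cv2.fillConvexPoly(hull,cv2.convexHull(c),255); hull=cv2.erode(hull,np.ones((5,5)))
    m=cv2.inRange(h,(8,70,110),(28,255,255))&hull; m=cv2.morphologyEx(m,cv2.MORPH_CLOSE,np.ones((7,7)))
    out=[]
    for c in cv2.findContours(m,0,2)[0]:
        if cv2.contourArea(c)<150: continue
        b=cv2.boxPoints(cv2.minAreaRect(c)); w=wpt(name,b,.025,1)[:,:2]
        e=w[1]-w[0]; a=np.arctan2(e[1],e[0]); a=(a+np.pi/4)%(np.pi/2)-np.pi/4
        out.append((*w.mean(0).round(4),round(a,3),*np.linalg.norm(np.diff(w[:3],axis=0),axis=1).round(4)))
    return out
E
python3 - <<'E'
from h import *
for b in blobs("w5"):print(b)
for P in([(429,328),(468,326),(470,371),(430,372)],[(440,192),(491,206),(479,255),(428,240)],[(338,294),(388,323),(370,366),(319,339)]):
    print(wpt("w5",P,.025).mean(0))
arm.gripper_to(.085);arm.movep([.42,.25,.34],q(np.pi)); shot("w6")
for b in blobs("w6"):print(b)
E
```

```text
(np.float64(0.6034), np.float64(0.3178), np.float64(-0.002), np.float64(0.041), np.float64(0.0425))
(np.float64(0.5795), np.float64(0.2143), np.float64(-0.434), np.float64(0.0639), np.float64(0.0587))
(np.float64(0.467), np.float64(0.32), np.float64(-0.244), np.float64(0.0522), np.float64(0.0513))
[0.60120418 0.3166365  0.025     ]
[0.46690403 0.32057291 0.025     ]
[0.57949341 0.21554085 0.025     ]
(np.float64(0.6024), np.float64(0.317), np.float64(-0.0), np.float64(0.0411), np.float64(0.0431))
(np.float64(0.5814), np.float64(0.2136), np.float64(-0.404), np.float64(0.06), np.float64(0.06))
(np.float64(0.4668), np.float64(0.3205), np.float64(-0.242), np.float64(0.0524), np.float64(0.0509))
```

```bash
sed -i 's/,\.001,-cy)/,.0035,-cy)/g' h.py; cat >> h.py <<'E'
def run(k,b,cx=-.001,cy=.001):
    grasp(k,b[:2],b[2],70)
    w=arm.get_state()["grip_width"]
    if abs(w-W[k])>.004: print("BAD GRIP"); return
    arm.movep(ringpose(k,-.03,.06),q(np.pi+SY)); arm.move_straight(ringpose(k,-.014,.024)); shot(f"pre{k}")
    if not test(k,cx,cy): return
    unhook(k,cx,cy); shot(f"off{k}")
def place(k):
    t=TRAY+u(TY)*(TX[k]+.001); arm.movep([*t,.12],q(np.pi+TY)); shot(f"tr{k}")
    arm.move_straight([*t,.03],velocity=.12)
    arm.move_straight([*t,.004+D[k]+.002],velocity=.04); arm.dwell(.1); print("place",st())
    arm.gripper_to(min(W[k]+.016,.085)); arm.move_straight([*t,.12],velocity=.12); print("done",st())
    shot(f"put{k}")
E
python3 - <<'E'
from h import *
b=min(blobs("w6"),key=lambda b:np.hypot(b[0]-.603,b[1]-.317)); print(b)
run(2,(.603,.3175,.008))
a=[np.load(n+".npz")["pixels"][:,:,::-1][210:384,170:350] for n in("pre2","pull2","off2")]
cv2.imwrite("pics/m2.png",cv2.resize(np.hstack(a),None,fx=1.45,fy=1.45,interpolation=cv2.INTER_CUBIC))
E
```

```text
(np.float64(0.6024), np.float64(0.317), np.float64(-0.0), np.float64(0.0411), np.float64(0.0431))
grip t31.5 w0.0406 ff73.5 F[-0.7  0.8  4.5] p[0.6044 0.3181 0.0168]
lift t32.4 w0.0407 ff72.8 F[-0.5 -0.3 -0.8] p[0.6022 0.3172 0.099 ]
down t35.2 w0.0403 ff73.0 F[-0.2 -0.3 -0.2] p[ 0.5367 -0.0113  0.015 ]
x -0.0400 f 6.62 t36.5 w0.0401 ff72.4 F[ 6.5  0.2 -4.1] p[ 0.4972 -0.0146  0.0162]
x -0.0564 f 9.67 t37.6 w0.0402 ff72.1 F[10.5  0.7 -6.3] p[ 0.4823 -0.0157  0.0164]
held 9.371505233627465 t39.3 w0.0407 ff72.1 F[ 8.5  0.8 -7.2] p[ 0.4823 -0.0157  0.0164]
slack t40.4 w0.0401 ff72.7 F[-1.2  0.1  0.6] p[ 0.5364 -0.0114  0.0153]
off t41.4 w0.0405 ff72.8 F[ 0.2 -0.4 -0.6] p[ 0.5045 -0.0129  0.072 ]
```

View pics/m2.png

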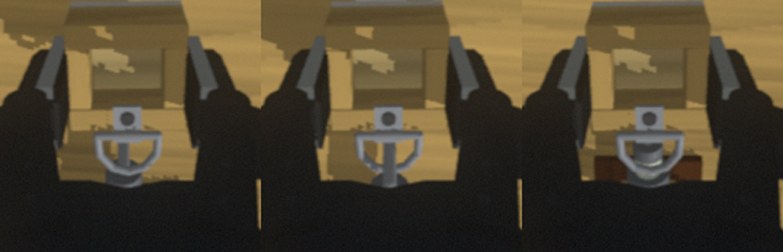

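Panel2 was hooked at 9.4–9.7 N and has come off freely. I'll place it, re-check the mat, then do panel3.

```bash
sed -i 's/abs(f-9.9)<.35/abs(f-10.2)<.35/; s/(9.9-f)/(10.2-f)/' h.py; python3 - <<'E'
from h import *
place(2)
arm.gripper_to(.085);arm.movep([.42,.25,.34],q(np.pi)); shot("w7")
B=blobs("w7")
for b in B:print(*b)
c=[b for b in B if .048<(b[3]+b[4])/2<.0545]
if len(c)==1:
    run(3,c[0])
E
```

```text
place t44.0 w0.0404 ff72.8 F[-0.1 -1.  -0.4] p[ 0.4729 -0.2626  0.0179]
done t45.3 w0.0580 ff0.0 F[-0.3  0.6 -0.7] p[ 0.4725 -0.2623  0.1192]
0.5811 0.2135 -0.396 0.0595 0.0603
0.4668 0.3205 -0.243 0.0524 0.051
grip t50.3 w0.0481 ff73.9 F[-0.5  0.2  5.9] p[0.4681 0.3212 0.0155]
lift t51.1 w0.0482 ff73.2 F[ 0.  -0.3 -0.9] p[0.466  0.3201 0.0991]
down t53.9 w0.0484 ff73.3 F[0.4 0.2 0.1] p[ 0.5327 -0.0116  0.014 ]
x -0.0400 f 6.83 t55.3 w0.0486 ff73.0 F[ 6.4  0.6 -3.4] p[ 0.4933 -0.0149  0.0153]
x -0.0568 f 9.90 t56.4 w0.0485 ff73.0 F[ 9.9  1.3 -5.1] p[ 0.4781 -0.0161  0.0155]
held 9.833071572199676 t58.1 w0.0487 ff73.0 F[ 9.9  0.3 -5.8] p[ 0.4781 -0.0161  0.0155]
slack t59.2 w0.0487 ff73.5 F[ 0.9 -0.6 -0.6] p[ 0.5324 -0.0116  0.0144]
off t60.1 w0.0481 ff73.5 F[ 0.3  0.6 -0.8] p[ 0.5005 -0.0131  0.0711]
```

```bash
python3 - <<'E'
from h import *
place(3)
arm.gripper_to(.085);arm.movep([.42,.25,.34],q(np.pi)); shot("w8")
B=blobs("w8")
for b in B:print(*b)
c=[b for b in B if .055<(b[3]+b[4])/2<.064]
if len(c)==1:
    run(4,c[0])
a=[np.load(n+".npz")["pixels"][:,:,::-1][150:384,110:410] for n in("put3","off4")]
cv2.imwrite("pics/m4.png",cv2.resize(np.hstack(a),None,fx=1.3,fy=1.3,interpolation=cv2.INTER_CUBIC))
E
```

```text
place t62.8 w0.0487 ff73.6 F[ 0.3 -0.4  0.1] p[ 0.5467 -0.2729  0.0169]
done t64.1 w0.0662 ff0.0 F[-0.1 -0.5 -0.2] p[ 0.5463 -0.2725  0.1191]
0.5813 0.2135 -0.405 0.06 0.0602
grip t69.2 w0.0568 ff76.9 F[0.4 0.2 5.9] p[0.5828 0.2139 0.0146]
lift t70.1 w0.0562 ff76.2 F[-0.3  0.2 -0.9] p[0.5804 0.2133 0.099 ]
down t72.5 w0.0560 ff76.3 F[-0.1  0.5 -0.6] p[ 0.5287 -0.0119  0.013 ]
x -0.0400 f 6.81 t73.9 w0.0565 ff75.9 F[ 6.9  0.4 -4.1] p[ 0.4894 -0.0152  0.0143]
x -0.0570 f 9.06 t75.0 w0.0564 ff75.5 F[ 9.3  0.6 -7.1] p[ 0.474  -0.0164  0.0145]
x -0.0585 f 9.60 t75.6 w0.0564 ff75.6 F[ 9.2  0.4 -7.3] p[ 0.4727 -0.0165  0.0145]
x -0.0585 f 9.54 t76.2 w0.0565 ff75.6 F[10.   0.8 -6.1] p[ 0.4726 -0.0166  0.0145]
held 9.938971650032144 t78.2 w0.0562 ff75.6 F[10.6  1.1 -6.9] p[ 0.4727 -0.0166  0.0146]
slack t79.3 w0.0567 ff76.4 F[ 0.6 -0.1 -0.2] p[ 0.5284 -0.0119  0.0134]
off t80.3 w0.0566 ff76.4 F[-0.1 -0.1 -0.9] p[ 0.4966 -0.0134  0.07  ]
```

View pics/m4.png

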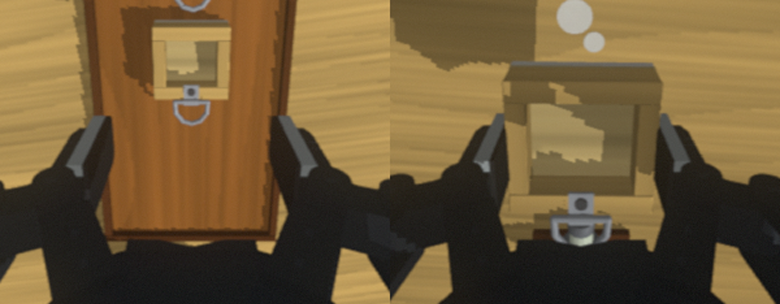

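Panel3 is square in the tray, and panel4 has been tested and is off the hook. I'll place it and take a final top view.

```bash
python3 - <<'E'
from h import *
place(4)
arm.movep([.40,.20,.30],q(np.pi)); arm.gripper_to(.085); print(st())
d=optics.get_image("top"); np.savez("top10.npz",**{k:d[k] for k in("pixels","mtx","rvec","tvec")})
p=d["pixels"][120:270,240:400,::-1]; cv2.imwrite("pics/fin.png",cv2.resize(p,None,fx=4,fy=4,interpolation=cv2.INTER_CUBIC))
E
```

```text
place t83.0 w0.0559 ff76.4 F[ 0.2 -0.5 -1.1] p[ 0.6284 -0.2842  0.0158]
done t84.4 w0.0742 ff0.0 F[ 0.2  0.6 -0. ] p[ 0.6279 -0.2839  0.1189]
t86.7 w0.0847 ff0.0 F[-0.4  0.3 -0.1] p[0.4003 0.1997 0.2998]
```

View pics/fin.png

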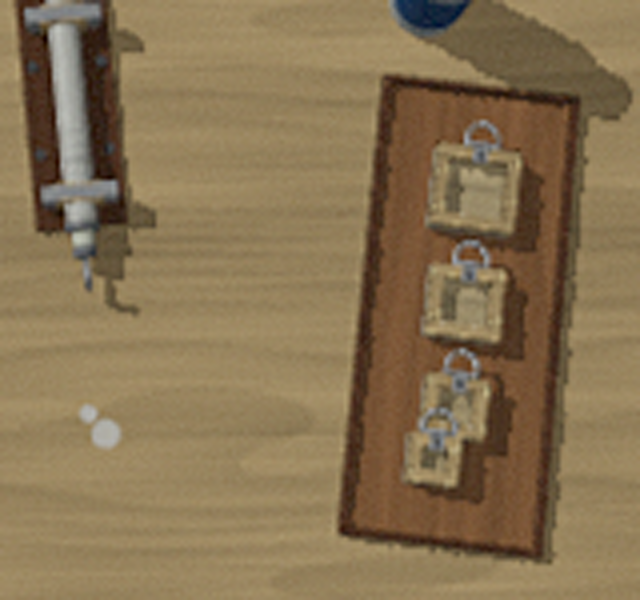

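The final view shows panel1 at about (433,460) in the crop. It has been knocked forward and left against panel2 and needs to go back. Panels 2–4 are fine and the rod is at rest. I'll calibrate against panels 3 and 4, whose positions are known, and re-place panel1.

```bash
python3 - <<'E'
from h import *
np.set_printoptions(precision=4,suppress=True)
C={1:[(404,433),(464,433),(462,489),(402,486)],2:[(425,370),(496,375),(488,442),(420,433)],3:[(428,263),(509,267),(501,345),(421,338)],4:[(433,142),(522,153),(517,237),(427,226)]}
w={k:static("top",(np.array(v)+.5)/4-.5+[240,120],.026,1)[:,:2] for k,v in C.items()}
E={k:TRAY+u(TY)*(TX[k]+(.001 if k>1 else 0)) for k in C}
for k in C:
    a=w[k][0]+w[k][1]-w[k][2]-w[k][3]; print(k,w[k].mean(0),E[k],w[k].mean(0)-E[k],np.arctan2(a[1],a[0]))
# close look for code
arm.movep([*(E[1]+[.02,.0]),.25],q(np.pi+TY)); shot("w9",1)
d=np.load("w9.npz")["pixels"]; h=cv2.cvtColor(d,cv2.COLOR_RGB2HSV)
for z,(x,y) in [(0,(256,215)),(0,(256,150))]: print(h[y,x])
m=cv2.inRange(h,(8,50,120),(28,170,255))
# restrict to tray floor area by world coordinates
yy,xx=np.mgrid[:384,:512]; W_=wpt("w9",np.c_[xx.ravel(),yy.ravel()],.026,1)[:,:2]-TRAY
tx=(W_@u(TY)).reshape(384,512); ty=(W_@u(TY+np.pi/2)).reshape(384,512)
m[(abs(ty)>.055)|(tx<-.155)]=0
print("mask cols by tray x: tx, ymin, ymax")
for t in np.arange(-.15,-.03,.004):
    s=(abs(tx-t)<.002)&(m>0)
    if s.sum()>5: print("%.3f %.4f %.4f %d"%(t,*np.percentile(ty[s],[2,98]),s.sum()))
E
```

```text
1 [ 0.4341 -0.2446] [ 0.4063 -0.2534] [0.0278 0.0088] -0.08101847274804773
2 [ 0.472  -0.2631] [ 0.4731 -0.2627] [-0.0012 -0.0004] -0.1452928789222023
3 [ 0.543  -0.2716] [ 0.5469 -0.273 ] [-0.0039  0.0014] -0.14315745426546228
4 [ 0.6238 -0.2824] [ 0.6286 -0.2843] [-0.0048  0.0019] -0.11148446487904835
[110   7 110]
[ 15 181 113]
mask cols by tray x: tx, ymin, ymax
-0.122 -0.0026 0.0296 50
-0.118 -0.0039 0.0297 81
-0.114 -0.0039 0.0298 75
-0.110 -0.0039 0.0299 51
-0.106 -0.0040 0.0300 45
-0.102 -0.0040 0.0287 39
-0.098 -0.0040 0.0301 47
-0.094 -0.0040 0.0289 58
-0.090 -0.0041 0.0303 52
-0.086 -0.0200 0.0261 63
-0.082 -0.0201 0.0252 85
-0.078 -0.0202 0.0252 45
-0.074 -0.0202 0.0227 56
-0.070 -0.0203 0.0223 64
-0.066 -0.0204 0.0228 67
-0.062 -0.0205 0.0228 47
-0.058 -0.0205 0.0221 29
-0.054 -0.0216 0.0216 67
-0.050 -0.0207 0.0216 75
-0.046 -0.0197 0.0207 39
-0.042 -0.0140 0.0135 13
```

```bash
cat > chk.py <<'E'
from h import *
def scan(name):
    d=np.load(name+".npz"); m=cv2.inRange(cv2.cvtColor(d["pixels"],cv2.COLOR_RGB2HSV),(8,50,120),(28,170,255))
    yy,xx=np.mgrid[:384,:512]; W_=wpt(name,np.c_[xx.ravel(),yy.ravel()],.026,1)[:,:2]-TRAY
    tx=(W_@u(TY)).reshape(384,512); ty=(W_@u(TY+np.pi/2)).reshape(384,512)
    m[(abs(ty)>.055)|(tx<-.156)|(tx>-.03)]=0
    for t in np.arange(-.156,-.03,.004):
        s=(abs(tx-t)<.002)&(m>0)
        if s.sum()>5: print("%.3f %.4f %.4f"%(t,*np.percentile(ty[s],[2,98])))
E
python3 - <<'E'
from chk import *
tp=lambda x,y:TRAY+u(TY)*x+u(TY+np.pi/2)*y
arm.gripper_to(.058); Q=q(np.pi+TY)
a=tp(-.1105,.013); arm.movep([*a,.10],Q); arm.move_straight([*a,.004+D[1]+.001],velocity=.08)
arm.gripper_to(.024,60); print(st()); arm.move_straight([*a,.05],velocity=.08); print(st())
b=tp(-.139,0); arm.move_straight([*b,.05],velocity=.1); arm.move_straight([*b,.004+D[1]+.002],velocity=.04); arm.dwell(.1); print(st())
arm.gripper_to(.05); arm.move_straight([*b,.12],velocity=.12)
arm.movep([*(tp(-.135,0)+[.02,0]),.25],Q); shot("w10",1); scan("w10")
E
```

```text
t91.1 w0.0331 ff60.2 F[-0.3  0.   5.5] p[ 0.4331 -0.2445  0.0188]
t91.6 w0.0323 ff59.7 F[-0.3 -0.4 -1.1] p[ 0.4323 -0.2439  0.0501]
t93.1 w0.0330 ff60.1 F[-2.5  2.6  3.7] p[ 0.4017 -0.2523  0.0189]
-0.152 -0.0155 0.0182
-0.148 -0.0158 0.0182
-0.144 -0.0158 0.0182
-0.140 -0.0159 0.0183
-0.136 -0.0160 0.0183
-0.132 -0.0161 0.0184
-0.128 -0.0161 0.0185
-0.124 -0.0162 0.0185
-0.120 -0.0163 0.0185
-0.116 -0.0141 0.0168
-0.112 -0.0109 0.0337
-0.108 -0.0073 0.0145
-0.104 -0.0044 0.0244
-0.100 0.0045 0.0095
-0.088 -0.0186 0.0216
-0.084 -0.0195 0.0216
-0.080 -0.0196 0.0230
-0.076 -0.0197 0.0225
-0.072 -0.0197 0.0390
-0.068 -0.0198 0.0219
-0.064 -0.0199 0.0219
-0.060 -0.0200 0.0222
-0.056 -0.0214 0.0221
-0.052 -0.0215 0.0221
-0.048 -0.0202 0.0222
-0.044 -0.0267 0.0202
-0.040 -0.0135 0.0141
```

```bash
python3 - <<'E'
from h import *
print(ticket.finish_job())
E
```

```text
the job is handed in; nothing more can be done
None
```

I proof-tested all four panels from smallest to largest, each held at about 10 N for over a second, laid them in order in the tray, and handed the job in; panel1 was knocked against panel2 along the way, so I put it back in line, and no verdict was shown.

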